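Ready the syringe pump: free the pusher and hold the syringe clamp open

ROBOT

A 7-joint arm with a two-finger parallel gripper is mounted at the origin on the work surface. World frame = base frame: x ahead of the robot, y to its left, z up, the work surface at z = 0. Lengths are in mm, angles in rad, forces in N, time in s.
With the tool pointing down it reaches from about 425 to 800 mm from the base axis. Payload 8.3 kg.
Tool frame: the origin (TCP) lies midway between the tips of the shut fingers; the grasp point (between the pads) lies behind it (robot.grip_depth is the z of the grasp point in the tool frame, in mm); z points along the fingers, y is the direction in which the jaws open and shut (so a half turn about z gives the same grasp; the last joint's range is limited). The gripper opens to 85 mm and grips with 20 to 120 N. Pads are 22 mm wide; open, the fingers measure 114 mm over their backs; the gripper's body (76 mm by 85 mm) begins 54 mm behind the grasp point. The pads swing forward as they close: fully open they stand 13 mm farther back than shut.
Start: joints at [1.287, 0.383, 0.016, 1.37, -0.006, 1.388, -0.046], TCP at [136.921, -609.8, 231.279] pointing down, gripper open.
Joint ranges: [-2.95, 2.95], [-0.25, 2.06], [-1.52, 1.56], [0.18, 2.33], [-1.44, 4.58], [0.02, 2.06], [-3.01, 3.01]. Speed limits (rad/s): [2.39, 2.39, 3.01, 3.01, 3.14, 3.14, 3.14].

INTERFACE

Orientations are given as a unit quaternion [x, y, z, w].
In Python, from plant import robot gives the robot as it stands.
- The arm moves only by the shell command python3 -m inch 'ROWS'. ROWS is text: rows parted by semicolons, each of 5 numbers parted by spaces: the shift along the tool's x, y, z in mm, then the turn about the tool's z in degrees, then the finger opening in mm, from 0 to 85.4. A call has 1 to 5 rows; each row shifts and turns the commanded pose from where the row before left it, along the tool's axes as they then stand; what a row does not reach is not made up. A row lasts 1/10 s, in which the tool goes at most 50 mm and 8.59 degrees, less where a joint would pass 70% of its speed; a pose out of reach is approached as far as the arm can. A call is refused whole if a number of a shift passes 50 or a number of a turn 8.59, either way. A call with a gripper value outside its range is refused whole. The fingers move at their own pace and stop on an object; the grip force is fixed at half the most. Time passes only in rows, so rows that do not move let the fingers close. It gives the time, the measured TCP pose, the force and the opening at its end, in the units of the state.
- robot.get_obs(): the state, without advancing time (a new reading comes with each control period).
- robot.capture(name): name is "scene" or "top" or "wrist"; returns a dict with "image" (384x512x3 uint8, red, green, blue), "range_z" (384x512 float32, mm along the optical axis (not along the pixel's ray), 0 where there is no reading), "K" (3x3 intrinsics, pixels), "origin" and "rotation" of the camera in the world; the wrist camera has in their place "hand_eye" (4x4, takes a point from camera to tool coordinates, whose origin is the TCP and whose axes are the flange's). Camera axes: x right, y up, looking along -z (the intrinsics and any distortion apply to the point x, -y, -z); pixel columns grow to the right and rows downward; lengths in mm; the calibration is good to about 2 mm. A picture is of the moment at which its call begins: read the wrist's pose just before it.
- robot.finish_job(): hands the job in, once; it reports no verdict.
Trained networks look in the newest picture that a camera, given by its name, has taken for a name from the list of things; names that differ only in an ending like _2 or _b are one class to them, and where a whole thing is asked for, a point or a joint stands for the part that bears it (a point fixed in the world has none). Each returns a list of dicts, best first, with "conf" (0 to 1); they miss things now and then, are a little off and sometimes report something else, mostly with a low value. They report only what shows in the picture. A call takes as long as a camera call.
- robot.masks_of(name, camera): "mask" (384x512 bool, what is visible of it) and "centre" ([column, row] in pixels, amid what is visible of it).
The state is a dict: "time_s": time; "qpos": joint angles; "qd": joint speeds; "tau": joint torques, N m; "eef_pos": TCP position; "tcp_rot": TCP orientation; "contact_force": force on the tool from outside, world axes, zero at the start; "moment": the same for the moment, N m; "gripper_width": opening from 0.0 (shut) to 1.0 (fully open).
Only numpy, scipy, OpenCV 4.12 (cv2) and the standard library are available. Lean on these libraries where they do the work, as an engineer would, in place of code of your own. Each camera call takes 0.05 s, during which the arm holds its last target.

TASK

Get the syringe pump ready for a colleague to lay the syringe in: first free the pusher by throwing the ball lever on top of the pusher block over, away from the syringe clamp, until it is against its stop. Then pull the spring-loaded syringe clamp, the one with the black pull knob, straight up until the dark ring engraved on its post has just come out of the bushing, and keep it there: the clamp snaps shut when let go, so finish with the gripper still holding it up at the ring. Leave the other things on the bench where they are.

Things in the scene. Friction and masses are not known exactly. Their poses are not given: they have to be found in the camera images.
- pump: Bench syringe pump, white case 190 (x) x 280 (y) x 75 mm high, fixed. Origin: on the bench; the case spans x -100..90, y -140..140 mm. z up; -x is its front with the sloping keypad; a syringe would lie along y. On top at +y: V-shaped syringe saddle (top 110 mm above the bench) and clamp; towards -y: screw, two guide rods, grey pusher block. Turned up to 20 degrees either way from facing the robot.
- bushing_top (a point): Centre of the upper face of the bushing (aluminium sleeve, 20 mm diameter) in which the clamp's post slides, behind (+x of) the saddle: at (45, 85, 112) mm in the pump's frame.
- clamp_knob (a point): Grasp point of the clamp: middle of the black round pull knob's head (25 mm diameter, 21 mm high), on the post's upright axis; 144 mm above the bench when shut. Below the head a 16 mm neck, 10 mm high, stands on the steel clamp bar (68 x 16 x 8 mm, top 23 mm below this point), which runs from the post to pump -x over the saddle. The knob's +y and -y sides are free: grip across pump y.
- clamp_ring (a point): Lower edge of the dark engraved ring (3 mm wide) on the clamp's bright 10 mm steel post, on the post's axis; 30 mm below the bushing's top, hidden in it, when the clamp is shut. It should end level with bushing_top.
- clamp (a joint): Lift of the syringe clamp in m: 0 = shut (start), grows as it is pulled straight up; 0.030 = lower edge of the ring level with the bushing's top; 0.045 = top stop. A spring pulls it shut: about 5 N at 0, 10 N at 0.030, with 1.5 to 2.5 N of weight and friction besides; it snaps back if let go.
- lever_ball (a point): Centre of the black ball (22 mm diameter) at the end of the pusher's release lever. Grip it across pump x, or push it.
- lever_pivot (a point): Hinge of the release lever, on top of the pusher block (74 mm in x, 36 mm in y, top 137 mm above the bench), 145 mm above the bench. The block stands anywhere along the screw and does not move. The ball's centre travels a 60 mm circle about this point in the pump's upright y-z plane. The hinge's steel cheeks reach 14 mm above this point.
- release_lever (a joint): Release lever angle, rad: 0 = leaning 45 degrees to the clamp (pump +y), drive engaged; 0.785 upright; 1.571 = leaning 45 degrees the other way (pump -y), at its stop, pusher free. Starts at 0 to 0.3. Stiff: 1.5 N at the ball; stays where left. Ball = pivot + 60 mm x (sin(0.785 - angle) along pump +y, cos(0.785 - angle) up).
- tube_rack: Bystander: red micro-tube rack, 70 x 130 x 48 mm, origin at the centre of its underside.
- tip_box: Bystander: pipette-tip box, blue with a clear lid, 85 x 120 x 70 mm, origin at the centre of its underside.
- dropper_bottle: Bystander: small white bottle, 34 mm diameter, 70 mm high, origin at the centre of its underside.
- syringe_tray: Bystander: shallow steel tray 75 x 230 mm with the empty 29 mm syringe in it, 35 mm high, origin at the centre of its underside.

How it is judged:
By the outcome, as a careful person would: the job done as asked, in the order asked, and still so for the second after the job is handed in, while the arm keeps its last pose, push and grip.
It also fails if it takes over 42 s, if anything falls off the work surface, if the arm or the gripper's body presses on something with over 40 N, if the wrist force passes 120 N, or if a joint passes its speed limit or range.

## Working session

There is one attempt and no reset: what is moved stays moved. The work goes in short steps, Python scripts to look and compute and a shell command to move; the robot and the scene stay as the last step left them, time stands still between calls to the robot, and variables do not carry over. Pictures are saved under pics/ and viewed, and the job is handed in when it is done.

```bash
ls; mkdir -p pics
cat > h.py <<'E'
import numpy as np, cv2
from plant import robot
from scipy.spatial.transform import Rotation as R
def cap(n,tag):
    o=robot.get_obs(); c=robot.capture(n); 
    cv2.imwrite(f'pics/{tag}.png',cv2.cvtColor(c['image'],cv2.COLOR_RGB2BGR))
    if 'hand_eye' in c:
        T=np.eye(4);T[:3,:3]=R.from_quat(o['tcp_rot']).as_matrix();T[:3,3]=o['eef_pos'];T=T@np.array(c['hand_eye'])
        c['origin']=T[:3,3];c['rotation']=T[:3,:3]
    c['origin']=np.array(c['origin'],float);c['rotation']=np.array(c['rotation'],float)
    np.savez(f'pics/{tag}.npz',**{k:v for k,v in c.items() if k in('image','range_z','K','origin','rotation')})
    return c
def ray(c,u,v):
    K=c['K'];d=np.array([(u-K[0,2])/K[0,0],-(v-K[1,2])/K[1,1],-1.]);return c['rotation']@d
def pt(c,u,v,z=None):
    if z is None:
        z=c['range_z'][int(round(v)),int(round(u))]
    return c['origin']+ray(c,u,v)*z
def cloud(c):
    v,u=np.mgrid[0:384,0:512];K=c['K'];z=c['range_z']
    P=np.stack([(u-K[0,2])/K[0,0]*z,-(v-K[1,2])/K[1,1]*z,-z],-1)
    return P@c['rotation'].T+c['origin']
def proj(c,p):
    q=c['rotation'].T@(np.array(p)-c['origin']);K=c['K'];return K[0,0]*q[0]/-q[2]+K[0,2],K[1,1]*-q[1]/-q[2]+K[1,2]
def tri(a,b):
    # list of (origin, dir)
    A=np.zeros((3,3));B=np.zeros(3)
    for o,d in (a,b):
        d=d/np.linalg.norm(d);M=np.eye(3)-np.outer(d,d);A+=M;B+=M@o
    p=np.linalg.solve(A,B);return p,[np.linalg.norm(np.cross(p-o,d/np.linalg.norm(d))) for o,d in(a,b)]
E
python3 - <<'E'
from h import *
np.set_printoptions(precision=1,suppress=True)
print(robot.get_obs(), robot.grip_depth)
for n in('scene','top','wrist'):
    c=cap(n,n+'0'); print(n,c['origin'],c['rotation'].round(3),c['K'],[k for k in c])
    P=cloud(c)
    for t in('pump','clamp_knob','lever_ball','tube_rack','tip_box','dropper_bottle','syringe_tray','clamp_ring','bushing_top','lever_pivot'):
        for m in robot.masks_of(t,n)[:2]:
            k=m['mask']&(c['range_z']>0); print(t,round(m['conf'],2),m['centre'],m['mask'].sum(),np.median(P[k],0) if k.any() else None)
E
```

```text
pics
{'time_s': 0.0, 'qpos': array([ 1.3,  0.4,  0. ,  1.4, -0. ,  1.4, -0. ]), 'qd': array([ 0., -0.,  0.,  0.,  0., -0.,  0.]), 'tau': array([  0. , -62.8,   0.8, -37.2,   0. ,   0. ,  -0. ]), 'eef_pos': array([ 136.8, -609.3,  230.3]), 'tcp_rot': array([ 1. ,  0.1, -0. , -0. ]), 'contact_force': array([-0.4, -0.1,  0.1]), 'moment': array([-0., -0.,  0.]), 'gripper_width': 0.9965165246172031} -18.700000000000003
scene [1239.2 -187.7  680.8] [0.3 0.2 0.5 0.8] [[381.5   0.  259. ]
 [  0.  381.5 192.7]
 [  0.    0.    1. ]] ['image', 'range_z', 'K', 'origin', 'rotation']Traceback (most recent call last):
  File "<stdin>", line 6, in <module>
  File "h.py", line 22, in cloud
    return P@c['rotation'].T+c['origin']
           ~^~~~~~~~~~~~~~~~
ValueError: matmul: Input operand 1 has a mismatch in its core dimension 0, with gufunc signature (n?,k),(k,m?)->(n?,m?) (size 4 is different from 3)
```

```bash
sed -i "s/    c\['origin'\]=np.array(c\['origin'\],float);.*/    c['origin']=np.array(c['origin'],float);c['rotation']=np.array(c['rotation'],float)\n    if c['rotation'].shape==(4,): c['rotation']=R.from_quat(c['rotation']).as_matrix()/" h.py
python3 - <<'E'
from h import *
np.set_printoptions(precision=1,suppress=True)
for n in('scene','top','wrist'):
    c=cap(n,n+'0'); print(n,c['origin'],c['rotation'].round(3),c['K'][0])
    P=cloud(c)
    for t in('pump','clamp_knob','lever_ball') if n!='wrist' else ('clamp_knob','lever_ball'):
        for m in robot.masks_of(t,n)[:2]:
            k=m['mask']&(c['range_z']>0); print(t,round(m['conf'],2),m['centre'],m['mask'].sum(),np.median(P[k],0) if k.any() else None)
print(robot.get_obs()['time_s'])
E
```

```text
scene [1239.2 -187.7  680.8] [[ 0.4 -0.6  0.7]
 [ 0.9  0.3 -0.3]
 [-0.   0.8  0.6]] [381.5   0.  259. ]
pump 0.82 [243.1, 224.2] 7855 [649.    2.   77.3]
clamp_knob 0.47 [278.6, 188.5] 217 [643.9  88.2 129.8]
lever_ball 0.73 [231.4, 167.8] 81 [602.   -0.1 198.5]
top [ 503.8   25.7 1175.8] [[ 0.   1.  -0.1]
 [-1.   0.  -0. ]
 [-0.   0.1  1. ]] [490.7   0.  254.6]
pump 0.66 [273.3, 209.9] 9741 [587.9  19.8  81.3]
pump 0.44 [235.3, 193.6] 301 [625.2  95.5 123.4]
clamp_knob 0.58 [235.7, 193.4] 305 [625.2  94.  123.4]
lever_ball 0.68 [280.6, 196.7] 143 [598.2   0.8 201.8]
wrist [ 220.2 -592.5  373.7] [[ 0.2  0.9  0.3]
 [-1.   0.2  0.1]
 [ 0.  -0.3  0.9]] [331.8   0.  252.2]
0.6
```

View pics/scene0.png

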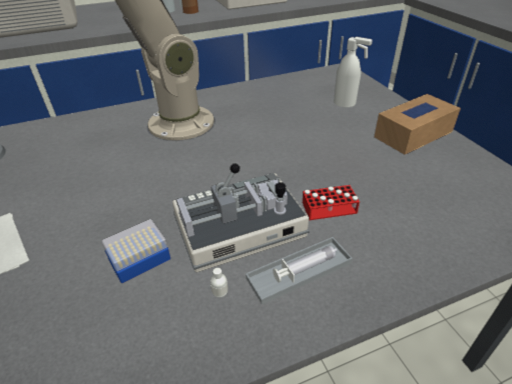

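View pics/top0.png

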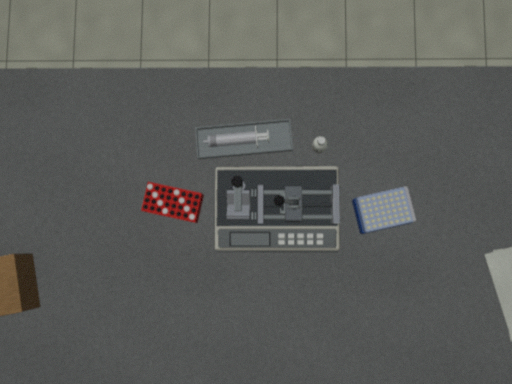

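View pics/wrist0.png

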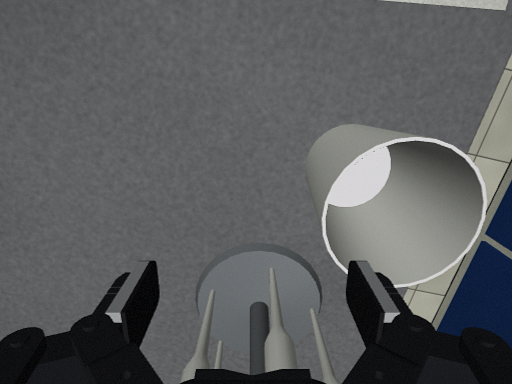

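Run:
```python
from h import *
a=cv2.imread('pics/top0.png')[155:260,205:350];cv2.imwrite('pics/topz.png',cv2.resize(a,None,fx=5.4,fy=5.4,interpolation=cv2.INTER_CUBIC))
a=cv2.imread('pics/scene0.png')[150:265,170:312];cv2.imwrite('pics/scenez.png',cv2.resize(a,None,fx=5,fy=5,interpolation=cv2.INTER_CUBIC))
```

```text
(no output)
```

View pics/topz.png

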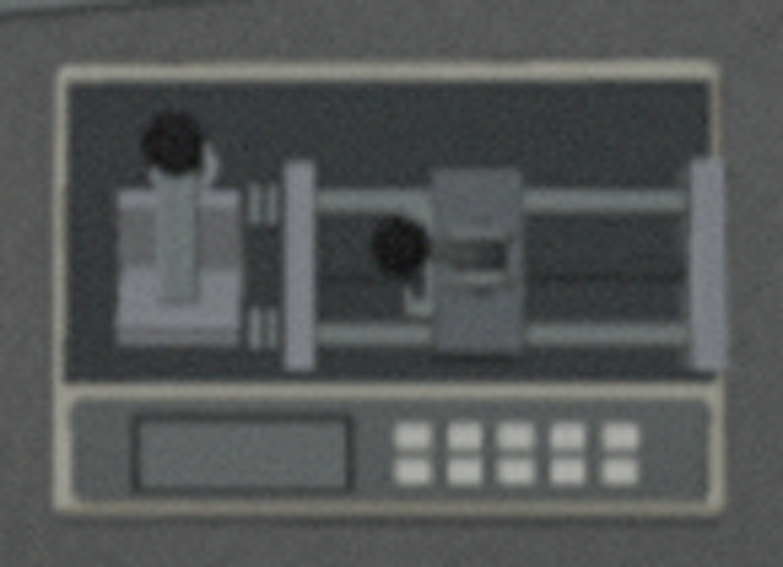

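View pics/scenez.png

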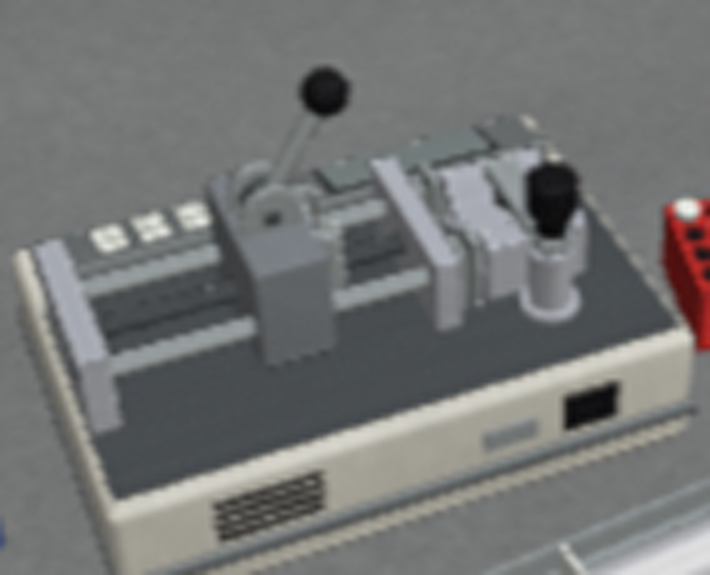

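Run:
```python
from h import *
np.set_printoptions(precision=1,suppress=True)
def L(n): return dict(np.load(f'pics/{n}.npz'))
t=L('top0');s=L('scene0')
tz=lambda u,v:((u+.5)/5.4-.5+205,(v+.5)/5.4-.5+155)
sz=lambda u,v:((u+.5)/5-.5+170,(v+.5)/5-.5+150)
for a,b in(((400,245),(325,92)),((173,143),(551,185))):
    a=tz(*a);b=sz(*b)
    print(tri((t['origin'],ray(t,*a)),(s['origin'],ray(s,*b))), pt(t,*a),pt(s,*b))
def atz(c,uv,z):
    d=ray(c,*uv);return c['origin']+d*(z-c['origin'][2])/d[2]
for uv in((60,65),(718,65)): print('rear',atz(t,tz(*uv),75))
for uv in((18,255),(112,505),(690,338)): print('sc',atz(s,sz(*uv),75))
print(R.from_matrix(t['rotation']).as_euler('xyz',degrees=True))
P=cloud(t);m=(P[...,2]>72)&(P[...,2]<79)&(abs(P[...,0]-590)<150)&(abs(P[...,1]-20)<170)
q=P[m][:,:2].astype(np.float32);print(cv2.minAreaRect(q),m.sum())
m=(P[...,2]>132)&(P[...,2]<142)&(abs(P[...,0]-590)<150)&(abs(P[...,1]-0)<50);print(P[m].mean(0),cv2.minAreaRect(P[m][:,:2].astype(np.float32)))
from scipy import stats
```

```text
(array([598.7,   6.5, 196.3]), [np.float64(0.6977128298999107), np.float64(0.6977128298999915)]) [597.6   7.5 209.5] [607.1   3.3 202.8]
(array([643. ,  94.3, 149.2]), [np.float64(0.8471272966402295), np.float64(0.8471272966403017)]) [642.2  94.6 157.1] [650.   90.1 155.6]
rear [686.4 148.2  75. ]
rear [ 686.8 -127.9   75. ]
sc [ 505.2 -127.8   75. ]
sc [ 681.2 -126.1   75. ]
sc [686.8 144.7  75. ]
[  6.    1.7 -89.6]
((594.9498901367188, 10.045639038085938), (188.18408203125, 278.66546630859375), 0.3663319945335388) 2922
[598.  -22.9 138. ] ((598.4976806640625, -19.042566299438477), (72.40771484375, 44.559627532958984), 0.030123785138130188)
```

Run:
```python
from h import *
np.set_printoptions(precision=2,suppress=True)
o=robot.get_obs();M=R.from_quat(o['tcp_rot']).as_matrix();print(M)
p=np.array([599,60,330.])-o['eef_pos'];print(M.T@p, np.degrees(np.arctan2(M[1,0],M[0,0])))
t=dict(np.load('pics/top0.npz'));P=cloud(t)
for y in range(20,140,8):
  m=(abs(P[...,1]-y)<4)&(P[...,0]>505)&(P[...,0]<690);print(y,P[m][:,2].max() if m.any() else None,P[m][P[m][:,2].argmax()])
c=dict(np.load('pics/wrist0.npz'));P=cloud(c);h=P[...,2]
m=(c['range_z']>0)&(h>20);print([ (k,P[(h>k-20)&(h<=k)&m].mean(0),((h>k-20)&(h<=k)&m).sum()) for k in range(40,300,20)])
```

```text
[[ 0.98  0.22  0.  ]
 [ 0.22 -0.98  0.  ]
 [ 0.   -0.   -1.  ]]
[ 597.59 -552.31  -98.64] 12.652660712937111
20 206.9484841270804 [599.74  16.66 206.95]
28 109.01685841603148 [572.21  30.88 109.02]
36 109.36549670497811 [598.37  37.52 109.37]
44 124.12652343940636 [620.84  46.09 124.13]
52 124.52469566794798 [573.28  50.12 124.52]
60 118.73995482856594 [623.57  63.56 118.74]
68 120.90971151603958 [569.14  65.26 120.91]
76 118.5400283493243 [575.73  76.2  118.54]
84 158.703683792491 [648.48  87.48 158.7 ]
92 161.18518108864703 [639.68  93.53 161.19]
100 160.7208683481482 [648.17  99.93 160.72]
108 158.4140118628435 [642.14 104.22 158.41]
116 119.03066911045653 [571.19 117.23 119.03]
124 112.47550875764955 [573.78 120.01 112.48]
132 95.32402756221904 [532.96 134.24  95.32]
[(40, array([ 105.29, -723.07,   30.28]), np.int64(1710)), (60, array([ 103.94, -721.67,   50.37]), np.int64(2230)), (80, array([ 106.46, -722.69,   70.32]), np.int64(2696)), (100, array([ 115.5 , -726.13,   90.43]), np.int64(3234)), (120, array([ 116.35, -726.68,  110.41]), np.int64(4031)), (140, array([ 126.57, -731.18,  129.98]), np.int64(4564)), (160, array([ 132.87, -718.34,  147.61]), np.int64(4579)), (180, array([  21.06, -650.43,  169.47]), np.int64(710)), (200, array([  27.47, -657.51,  182.29]), np.int64(134)), (220, array([nan, nan, nan]), np.int64(0)), (240, array([nan, nan, nan]), np.int64(0)), (260, array([ 141.59, -610.22,  253.54]), np.int64(1808)), (280, array([ 142.66, -610.15,  270.21]), np.int64(3826))]<stdin>:9: RuntimeWarning: Mean of empty slice.
  ret = um.true_divide(
```

```bash
python3 -m inch '0 0 -45 6.3 0; 0 0 -45 6.3 0; 0 0 0 0 0'
```

```text
time_s: 0.9
eef_pos: [137.4, -611.9, 329.0]
tcp_rot: [1.0, -0.001, 0.002, 0.005]
contact_force: [0.9, 0.7, -0.8]
gripper_width: 0.512
```

```bash
python3 -m inch '28 -40 0 0 0; 28 -40 0 0 0; 28 -40 0 0 0; 28 -40 0 0 0; 28 -40 0 0 0'; python3 -m inch '28 -40 0 0 0; 28 -40 0 0 0; 28 -40 0 0 0; 28 -40 0 0 0; 28 -40 0 0 0'
```

```text
time_s: 1.4
eef_pos: [277.6, -407.9, 321.5]
tcp_rot: [1.0, 0.001, 0.0, 0.0]
contact_force: [0.6, 0.1, -0.3]
gripper_width: -0.003
time_s: 1.9
eef_pos: [417.3, -207.8, 321.7]
tcp_rot: [1.0, 0.0, 0.0, 0.0]
contact_force: [0.5, -1.2, -0.7]
gripper_width: 0.003
```

```bash
python3 -m inch '28 -40 0 0 0; 28 -40 0 0 0; 28 -40 0 0 0; 28 -40 0 0 0; 28 -40 0 0 0'; python3 -m inch '21 -34 0 0 0; 20 -34 -0 0 0; 0 0 0 0 0'
python3 - <<'E'
from h import *
np.set_printoptions(precision=1,suppress=True)
c=cap('wrist','w1');print(robot.get_obs()['eef_pos'],c['origin'])
for t in('clamp_knob','lever_ball'):
    for m in robot.masks_of(t,'wrist')[:2]: print(t,round(m['conf'],2),m['centre'],m['mask'].sum())
for n,p in(('ball',[598.7,6.5,196.3]),('knobtop',[645,95,154.5])): print(n,proj(c,p))
E
```

```text
time_s: 2.4
eef_pos: [557.3, -7.9, 321.7]
tcp_rot: [1.0, 0.0, 0.001, 0.0]
contact_force: [0.7, -0.8, -0.0]
gripper_width: -0.002
time_s: 2.7
eef_pos: [597.8, 65.2, 320.2]
tcp_rot: [1.0, 0.005, -0.001, -0.002]
contact_force: [-0.4, 1.1, -0.3]
gripper_width: -0.003
[597.5  62.2 320.5] [683.4  64.2 462.6]
clamp_knob 0.81 [226.3, 138.6] 1133
clamp_knob 0.68 [294.0, 147.9] 34921
lever_ball 0.81 [325.4, 180.0] 779
lever_ball 0.16 [292.2, 144.6] 34403
ball (np.float64(320.8719667460971), np.float64(186.0240482966445))
knobtop (np.float64(219.321957576177), np.float64(122.85586611071527))
```

View pics/w1.png

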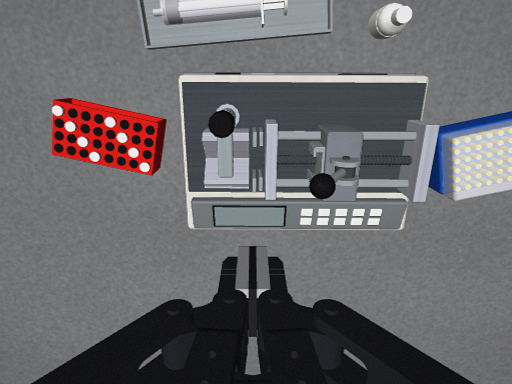

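Run:
```python
from h import *
np.set_printoptions(precision=1,suppress=True)
L=lambda n: dict(np.load(f'pics/{n}.npz'))
t=L('top0');s=L('scene0');c=L('w1')
tz=lambda u,v:((u+.5)/5.4-.5+205,(v+.5)/5.4-.5+155)
sz=lambda u,v:((u+.5)/5-.5+170,(v+.5)/5-.5+150)
for a,b,w in(((400,245),(325,92),(322,186)),((173,143),(551,183),(221.5,123.5))):
    rays=[(t['origin'],ray(t,*tz(*a))),(s['origin'],ray(s,*sz(*b))),(c['origin'],ray(c,*w))]
    print(tri(rays[0],rays[2]),tri(rays[1],rays[2]),tri(rays[0],rays[1]))
def atz(c,uv,z):
    d=ray(c,*uv);return c['origin']+d*(z-c['origin'][2])/d[2]
for uv in((180,78),(427,79)):print('rear',atz(c,uv,75))
```

```text
(array([599. ,   6.6, 198.2]), [np.float64(0.7133700075018435), np.float64(0.7133700075017743)]) (array([598.9,   5.7, 196.6]), [np.float64(0.07668119663677198), np.float64(0.07668119663678084)]) (array([598.7,   6.5, 196.3]), [np.float64(0.6977128298999107), np.float64(0.6977128298999915)])
(array([643.5,  94.5, 146.7]), [np.float64(0.7766926800591298), np.float64(0.7766926800591504)]) (array([644. ,  93.1, 151.4]), [np.float64(0.1987443413001837), np.float64(0.19874434130014404)]) (array([642.8,  94.3, 150.3]), [np.float64(0.7932551092332142), np.float64(0.7932551092332836)])
rear [683.4 145.2  75. ]
rear [ 685.1 -127.    75. ]
```

```bash
python3 -m inch '1 0 40 0 0; 0 0 40 0 0; 0 0 40 0 0; 0 0 16 0 0; 0 0 0 0 0'; python3 -m inch '0 10 0 0 0; 0 10 0 0 0; 0 5 0 0 0; 0 5 0 0 0;0 0 0 0 0'
```

```text
time_s: 3.35
eef_pos: [596.5, 56.0, 182.7]
tcp_rot: [1.0, -0.001, -0.002, 0.001]
contact_force: [-1.0, 0.3, -0.3]
gripper_width: -0.001
time_s: 3.85
eef_pos: [599.3, 29.5, 187.3]
tcp_rot: [1.0, 0.001, 0.002, -0.001]
contact_force: [0.4, 3.0, 3.6]
gripper_width: 0.001
```

```bash
python3 -m inch '0 8 0 0 0; 0 8 0 0 0; 0 8 0 0 0; 0 8 0 0 0'; python3 -m inch '0 8 0 0 0; 0 8 0 0 0; 0 8 0 0 0; 0 0 0 0 0'
```

```text
time_s: 4.25
eef_pos: [598.4, -4.1, 185.5]
tcp_rot: [1.0, 0.0, 0.0, 0.0]
contact_force: [0.1, 1.2, 1.7]
gripper_width: 0.001
time_s: 4.65
eef_pos: [598.1, -29.6, 184.7]
tcp_rot: [1.0, -0.001, -0.001, 0.0]
contact_force: [0.4, -0.6, -0.1]
gripper_width: -0.003
```

```bash
python3 -m inch '0 4 0 0 0; 0 4 0 0 0; 0 0 0 0 0'; python3 -m inch '0 3 0 0 0; 0 0 0 0 0';python3 -m inch '0 3 0 0 0; 0 0 0 0 0'
python3 - <<'E'
from h import *
cap('scene','s2');print(robot.get_obs()['contact_force'])
a=cv2.imread('pics/s2.png')[120:265,150:312];cv2.imwrite('pics/s2z.png',cv2.resize(a,None,fx=4,fy=4,interpolation=cv2.INTER_CUBIC))
E
```

```text
time_s: 4.95
eef_pos: [598.3, -35.8, 185.3]
tcp_rot: [1.0, 0.0, -0.0, 0.0]
contact_force: [-0.6, 1.0, -0.2]
gripper_width: 0.002
time_s: 5.15
eef_pos: [598.4, -38.7, 185.4]
tcp_rot: [1.0, 0.0, 0.0, 0.0]
contact_force: [0.5, 1.2, 0.4]
gripper_width: 0.001
time_s: 5.35
eef_pos: [598.4, -41.8, 185.4]
tcp_rot: [1.0, 0.0, 0.0, 0.0]
contact_force: [0.9, 2.4, -0.9]
gripper_width: -0.005
[0.98470489 0.59621005 0.71744111]
```

View pics/s2z.png

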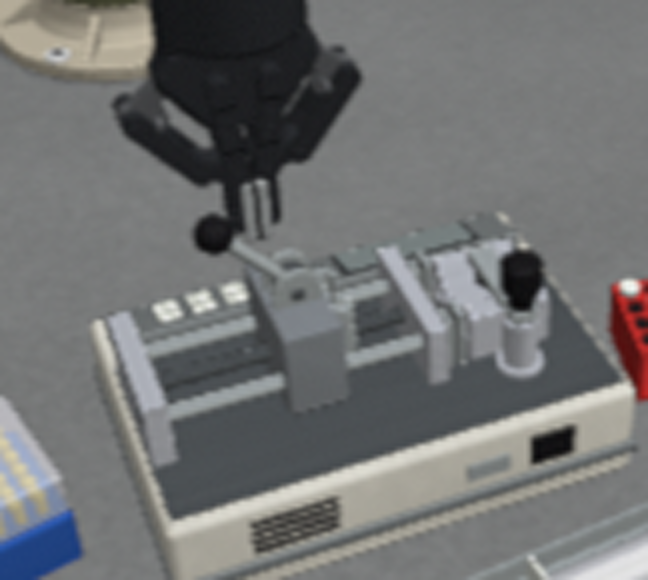

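Ball is now at about (212,234) in the zoom, leaning well to -y; the finger touches its stem/ball. Push on until the stop shows as a force rise.

```bash
for i in 1; do python3 -m inch '0 2 0 0 0; 0 0 0 0 0'; done; python3 -m inch '0 2 0 0 0; 0 0 0 0 0';  python3 -m inch '0 2 0 0 0; 0 0 0 0 0'
```

```text
time_s: 5.6
eef_pos: [598.4, -43.6, 185.3]
tcp_rot: [1.0, 0.0, 0.0, 0.0]
contact_force: [-0.0, 1.4, 0.3]
gripper_width: 0.003
time_s: 5.8
eef_pos: [598.4, -45.7, 185.3]
tcp_rot: [1.0, 0.0, 0.0, 0.0]
contact_force: [-0.3, 1.7, -0.3]
gripper_width: -0.004
time_s: 6.0
eef_pos: [598.4, -46.5, 185.3]
tcp_rot: [1.0, 0.001, 0.0, -0.001]
contact_force: [0.1, 4.7, -0.3]
gripper_width: 0.006
```

```bash
python3 -m inch '0 2 0 0 0; 0 0 0 0 0'; python3 -m inch '0 2 0 0 0; 0 0 0 0 0; 0 0 0 0 0'
python3 - <<'E'
from h import *
cap('scene','s3');t=cap('top','t3')
for n in('scene','top'):
    print([(m['conf'],m['centre']) for m in robot.masks_of('lever_ball',n)[:2]])
a=cv2.imread('pics/s3.png')[120:265,150:312];cv2.imwrite('pics/s3z.png',cv2.resize(a,None,fx=4,fy=4,interpolation=cv2.INTER_CUBIC))
E
```

```text
time_s: 6.2
eef_pos: [598.4, -46.8, 185.3]
tcp_rot: [1.0, 0.002, 0.0, -0.001]
contact_force: [-0.2, 7.8, -0.9]
gripper_width: 0.002
time_s: 6.5
eef_pos: [598.4, -47.1, 185.3]
tcp_rot: [1.0, 0.003, -0.0, -0.002]
contact_force: [0.2, 12.0, -0.4]
gripper_width: 0.001
[(0.49, [201.4, 179.7])]
[]
```

View pics/s3z.png

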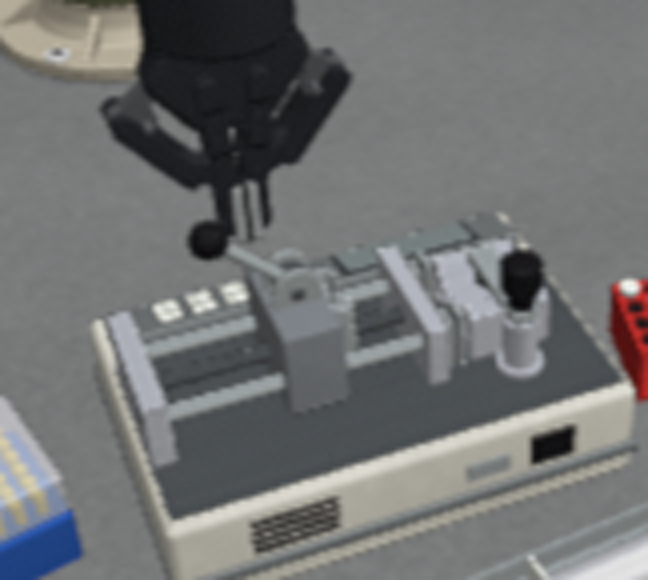

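```bash
python3 -m inch '0 -10 0 0 0; 0 -15 0 0 0; 0 0 -40 0 0; 0 -40 -15 0 40; 20 -40 0 0 55'; python3 -m inch '26 -35 0 0 55; 0 0 0 0 55; 0 0 0 0 55'
python3 - <<'E'
from h import *
np.set_printoptions(precision=1,suppress=True)
c=cap('wrist','w2');o=robot.get_obs();print(o['eef_pos'],o['tcp_rot'])
t=cap('top','t4');s=dict(np.load('pics/s3.npz'))
for n in('wrist',):
  for x in('clamp_knob','lever_ball'):
    print([(m['conf'],m['centre'],m['mask'].sum()) for m in robot.masks_of(x,n)[:2]])
print(proj(c,[644,94.5,154.5]),proj(s,[598.7,-67,187.5]),proj(c,[598.7,-67,187.5]),proj(t,[598.7,-67,187.5]))
a=cv2.imread('pics/t4.png')[155:260,205:350];cv2.imwrite('pics/t4z.png',cv2.resize(a,None,fx=5.4,fy=5.4,interpolation=cv2.INTER_CUBIC))
E
```

```text
time_s: 7.2
eef_pos: [619.1, 53.4, 244.6]
tcp_rot: [1.0, -0.002, 0.003, 0.001]
contact_force: [1.5, 0.2, 0.3]
gripper_width: 0.331
time_s: 7.5
eef_pos: [644.2, 90.2, 239.7]
tcp_rot: [1.0, 0.002, -0.0, 0.0]
contact_force: [-0.4, 0.1, 0.9]
gripper_width: 0.644
[644.2  88.4 240. ] [ 1.  0. -0.  0.]
[(0.82, [245.9, 209.7], np.int64(1643))]
[(0.78, [466.4, 272.1], np.int64(1891))]
(np.float64(244.38924540443267), np.float64(202.80130224473774)) (np.float64(202.41748096937977), np.float64(179.57044171306305)) (np.float64(479.56406231658366), np.float64(282.54109717090927)) (np.float64(315.42650288003836), np.float64(200.60267090027037))
```

View pics/w2.png

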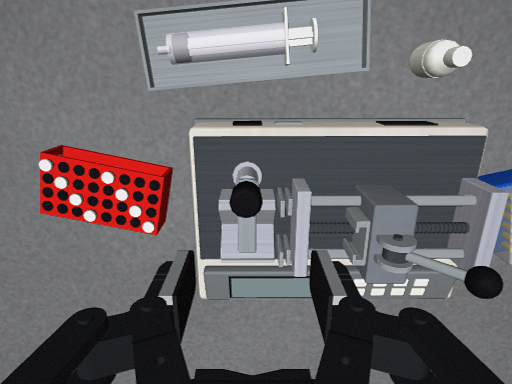

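View pics/t4z.png

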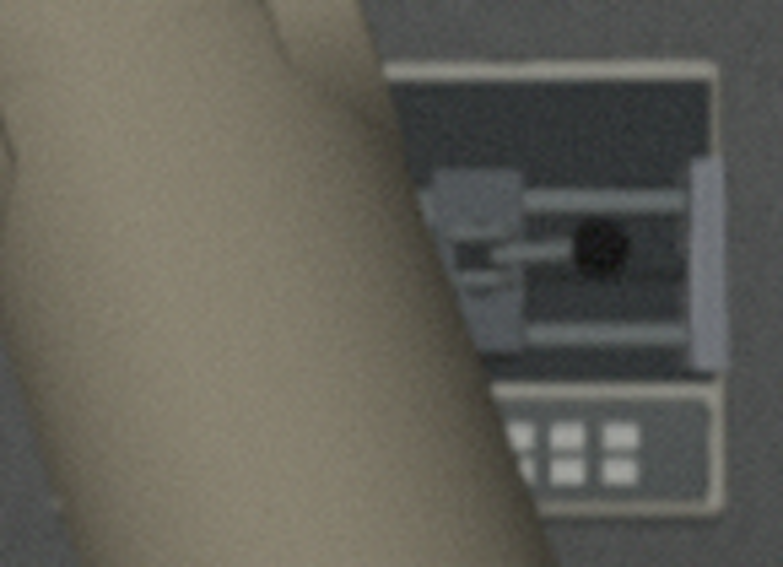

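```bash
python3 -m inch '0 0 0 0 55; 0 0 0 0 55'
python3 - <<'E'
from h import *
np.set_printoptions(precision=1,suppress=True)
c=cap('wrist','w3');o=robot.get_obs();print(o['eef_pos'],o['tcp_rot'],c['origin'])
a=cv2.imread('pics/w3.png')[130:300,180:350];cv2.imwrite('pics/w3z.png',cv2.resize(a,None,fx=3.5,fy=3.5,interpolation=cv2.INTER_CUBIC))
for p in([645,95,154.5],[645,95,144],[645,95,112]):print(proj(c,p))
E
```

```text
time_s: 7.9
eef_pos: [644.2, 87.7, 240.7]
tcp_rot: [1.0, -0.0, 0.0, 0.0]
contact_force: [-0.5, -0.6, -0.4]
gripper_width: 0.641
[644.2  87.9 240.7] [ 1. -0.  0.  0.] [729.5  86.4 383.3]
(np.float64(240.30069859555203), np.float64(201.20601066315302))
(np.float64(240.75618470715318), np.float64(196.44827869414985))
(np.float64(241.94800395553654), np.float64(183.99925688012777))
```

View pics/w3z.png

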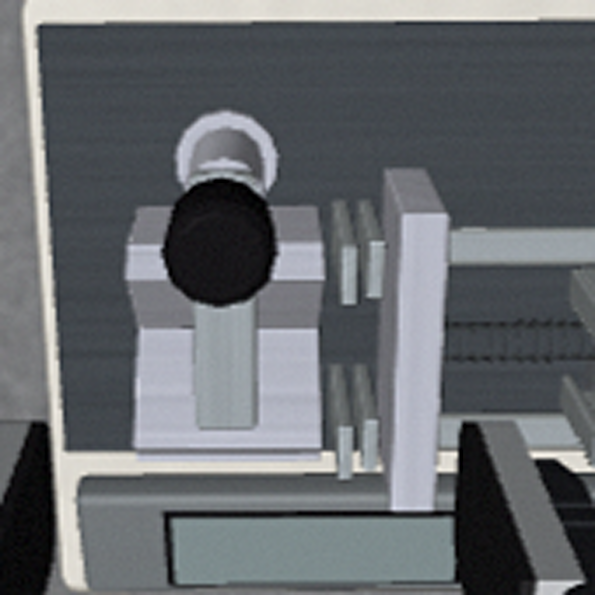

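```bash
python3 -m inch '1 -6 0 0 48; 0 0 40 0 48; 0 0 25 0 48; 0 0 0 0 48;0 0 0 0 48'
python3 - <<'E'
from h import *
np.set_printoptions(precision=1,suppress=True)
c=cap('wrist','w4');o=robot.get_obs();print(o['eef_pos'],o['tcp_rot'],c['origin'])
E
```

```text
time_s: 8.45
eef_pos: [645.3, 95.0, 175.9]
tcp_rot: [1.0, 0.001, -0.0, -0.0]
contact_force: [0.2, -0.1, 1.0]
gripper_width: 0.563
[645.9  95.2 177. ] [ 1.  0.  0. -0.] [730.6  93.8 318.3]
```

View pics/w4.png

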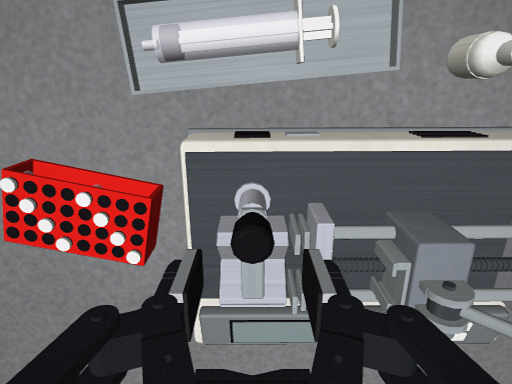

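```bash
python3 -m inch '0 0 25 0 48; 0 0 15 0 48; 0 0 10 0 48; 0 0 0 0 48;0 0 0 0 48'
python3 - <<'E'
from h import *
np.set_printoptions(precision=1,suppress=True)
c=cap('wrist','w5');o=robot.get_obs();print(o['eef_pos'],o['tcp_rot'],o['contact_force']); cap('scene','s5')
a=cv2.imread('pics/s5.png')[120:240,200:350];b=cv2.resize(a,None,fx=5,fy=5,interpolation=cv2.INTER_CUBIC);cv2.imwrite('pics/s5z.png',b)
E
```

```text
time_s: 9.0
eef_pos: [645.6, 94.8, 126.0]
tcp_rot: [1.0, 0.0, 0.0, -0.0]
contact_force: [-0.1, -0.2, 0.3]
gripper_width: 0.56
[645.8  94.9 126.4] [ 1.  0.  0. -0.] [0.4 0.1 0.2]
```

View pics/s5z.png

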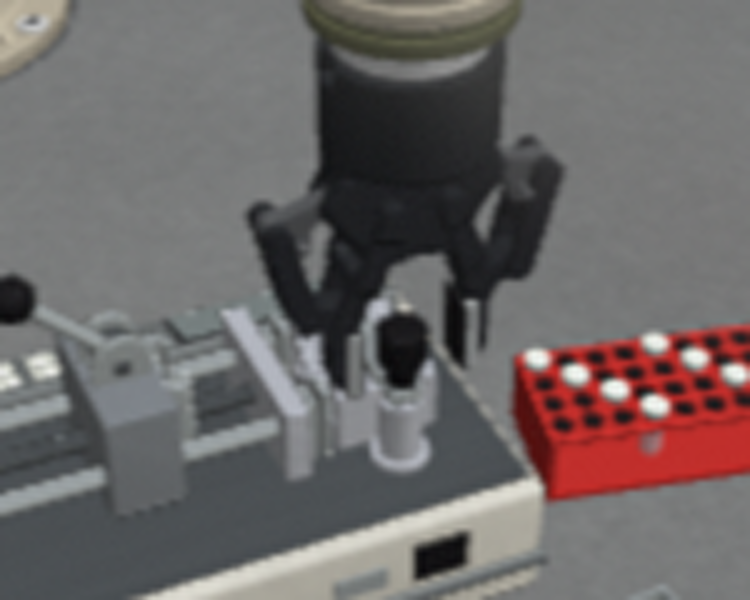

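View pics/w5.png

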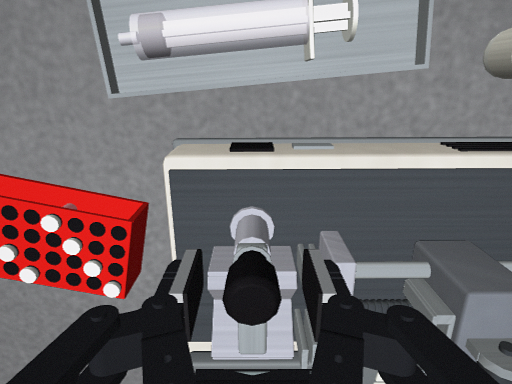

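```bash
python3 -m inch '0 0 0 0 20; 0 0 0 0 15; 0 0 0 0 10; 0 0 0 0 10;0 0 0 0 10';python3 -m inch '0 0 0 0 10; 0 0 0 0 10'
python3 - <<'E'
from h import *
np.set_printoptions(precision=1,suppress=True)
c=cap('wrist','w6');o=robot.get_obs();print(o['eef_pos'],o['tcp_rot'],o['contact_force']); cap('scene','s6')
a=cv2.imread('pics/s6.png')[120:240,200:350];b=cv2.resize(a,None,fx=5,fy=5,interpolation=cv2.INTER_CUBIC);cv2.imwrite('pics/s6z.png',b)
E
```

```text
time_s: 9.6
eef_pos: [645.6, 95.2, 126.3]
tcp_rot: [1.0, 0.001, 0.001, -0.0]
contact_force: [-1.1, 0.3, 5.8]
gripper_width: 0.263
time_s: 9.8
eef_pos: [645.7, 95.2, 126.3]
tcp_rot: [1.0, 0.001, 0.001, -0.0]
contact_force: [-1.9, 0.9, 6.1]
gripper_width: 0.263
[645.6  95.1 126.3] [ 1.  0.  0. -0.] [-1.   0.6  5.4]
```

View pics/s6z.png

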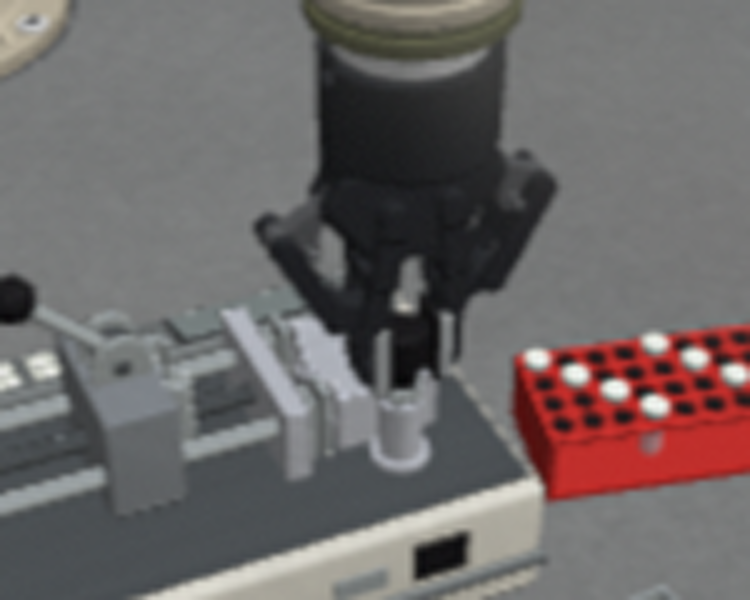

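View pics/w6.png

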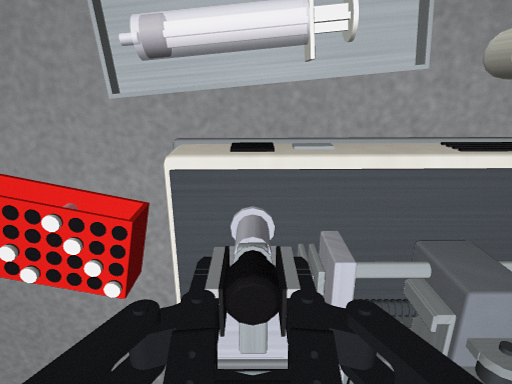

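```bash
python3 -m inch '0 0 -5 0 10; 0 0 -5 0 10; 0 0 -5 0 10; 0 0 -5 0 10;0 0 0 0 10';python3 -m inch '0 0 -3 0 10; 0 0 -3 0 10;0 0 0 0 10; 0 0 0 0 10'
python3 - <<'E'
from h import *
np.set_printoptions(precision=1,suppress=True)
c=cap('wrist','w7');o=robot.get_obs();print(o['eef_pos'],o['tcp_rot'],o['contact_force'],o['gripper_width']); cap('scene','s7')
a=cv2.imread('pics/s7.png')[160:220,250:312];b=cv2.resize(a,None,fx=9,fy=9,interpolation=cv2.INTER_CUBIC);cv2.imwrite('pics/s7z.png',b)
a=cv2.imread('pics/w7.png')[170:320,180:330];b=cv2.resize(a,None,fx=4,fy=4,interpolation=cv2.INTER_CUBIC);cv2.imwrite('pics/w7z.png',b)
E
```

```text
time_s: 10.4
eef_pos: [645.5, 95.1, 144.7]
tcp_rot: [1.0, 0.001, 0.0, -0.0]
contact_force: [4.6, 3.2, -9.4]
gripper_width: 0.26
time_s: 10.8
eef_pos: [645.5, 95.1, 150.0]
tcp_rot: [1.0, 0.001, -0.0, -0.0]
contact_force: [7.0, 3.4, -10.5]
gripper_width: 0.263
[645.5  95.1 150. ] [ 1.  0. -0. -0.] [ 5.9  4.  -9.6] 0.2624810499782859
```

View pics/s7z.png

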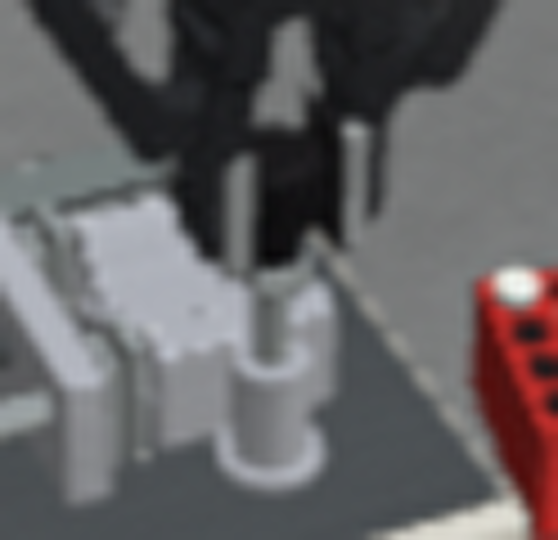

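View pics/w7z.png

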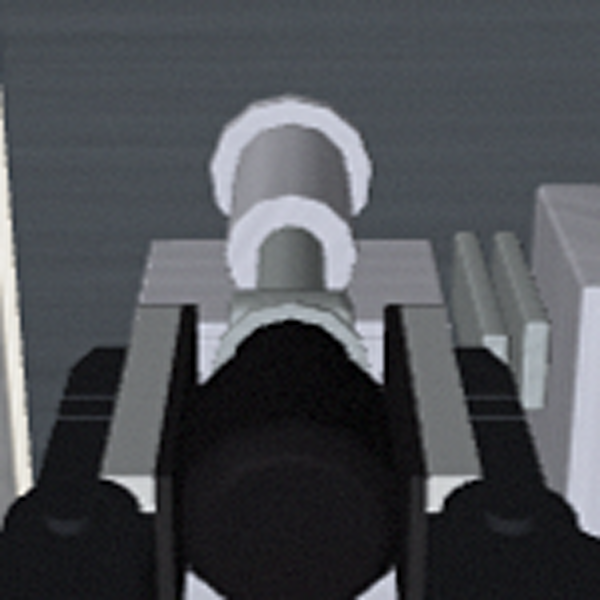

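```bash
python3 -m inch '1 -1 -2 0 10; 1 -1 -2 0 10; 0 0 0 0 10; 0 0 0 0 10'
python3 - <<'E'
from h import *
np.set_printoptions(precision=1,suppress=True)
c=cap('wrist','w8');o=robot.get_obs();print(o['eef_pos'],o['tcp_rot'],o['contact_force'],o['gripper_width'])
a=cv2.imread('pics/w8.png')[190:290,200:300];b=cv2.resize(a,None,fx=6,fy=6,interpolation=cv2.INTER_CUBIC);cv2.imwrite('pics/w8z.png',b)
E
```

```text
time_s: 11.3
eef_pos: [645.6, 95.2, 153.6]
tcp_rot: [1.0, 0.0, -0.002, 0.001]
contact_force: [-4.3, -3.7, -10.9]
gripper_width: 0.261
[645.6  95.2 153.6] [ 1.  0. -0.  0.] [ -4.6  -2.6 -10.4] 0.2632743139335573
```

View pics/w8z.png

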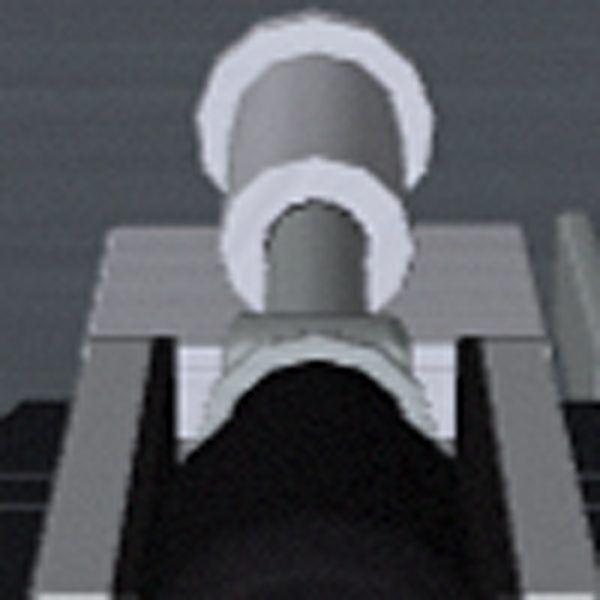

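```bash
python3 -m inch '-1 1 -2 0 10; 0 0 0 0 10; 0 0 0 0 10'
python3 - <<'E'
from h import *
np.set_printoptions(precision=1,suppress=True)
c=cap('wrist','w9');o=robot.get_obs();print(o['eef_pos'],o['tcp_rot'],o['contact_force'],o['gripper_width'])
a=cv2.imread('pics/w9.png')[190:290,200:300];b=cv2.resize(a,None,fx=6,fy=6,interpolation=cv2.INTER_CUBIC);cv2.imwrite('pics/w9z.png',b)
E
```

```text
time_s: 11.65
eef_pos: [645.6, 95.2, 156.9]
tcp_rot: [1.0, 0.0, -0.001, 0.0]
contact_force: [-4.3, -3.7, -10.8]
gripper_width: 0.26
[645.6  95.2 156.9] [ 1.  0. -0.  0.] [ -3.6  -3.2 -10.8] 0.26078329672723577
```

View pics/w9z.png

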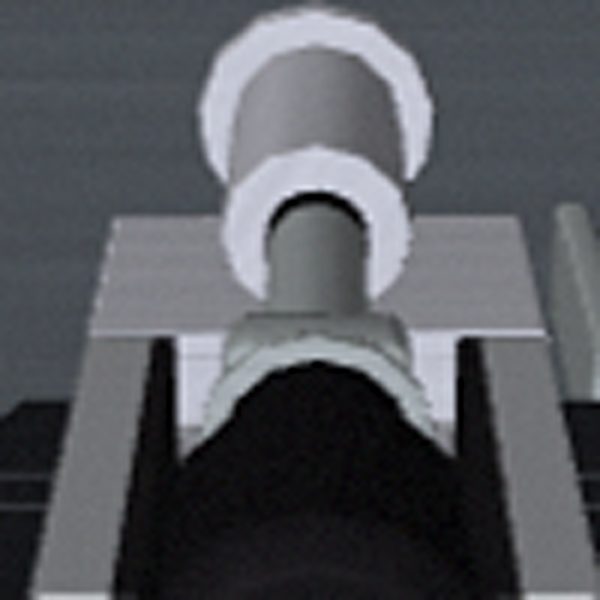

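Run:
```python
from h import *
for n in('w8','w9'):
    c=dict(np.load(f'pics/{n}.npz'))
    for z in(112,113,114,115): print(n,z,[((np.array(proj(c,[645+dx,95,z]))-[200,190]+.5)*6-.5).round(1) for dx in(5,10)])
    a=c['image'].astype(int).sum(2)
    print(a[205:245,250:256].mean(1).round(0))
```

```text
w8 112 [array([303.1, 187.5]), array([303. , 141.5])]
w8 113 [array([303. , 191.5]), array([303. , 145.4])]
w8 114 [array([303. , 195.6]), array([302.9, 149.3])]
w8 115 [array([303. , 199.8]), array([302.9, 153.3])]
[390. 388. 386. 387. 384. 382. 384. 380. 380. 370. 374. 475. 616. 613.
 610. 610. 614. 607. 402. 250. 313. 315. 311. 314. 311. 317. 312. 314.
 316. 314. 316. 312. 314. 311. 313. 315. 310. 254. 310. 333.]
w9 112 [array([304.3, 175.7]), array([304.3, 130.3])]
w9 113 [array([304.3, 179.6]), array([304.3, 134.1])]
w9 114 [array([304.3, 183.6]), array([304.2, 137.8])]
w9 115 [array([304.2, 187.5]), array([304.2, 141.6])]
[388. 386. 384. 382. 382. 381. 378. 378. 375. 450. 613. 613. 608. 612.
 609. 617. 591.  48.  44. 223. 326. 316. 314. 316. 312. 312. 316. 316.
 313. 315. 315. 315. 313. 312. 314. 313. 311. 244. 306. 328.]
```

Run:
```python
from h import *
for n in('w7','w8','w9'):
    c=dict(np.load(f'pics/{n}.npz'))
    a=c['image'].astype(int).sum(2)
    print(n,c['origin'][2],a[214:240,248:258].astype(int)[:14])
```

```text
w7 292.54180838633897 [[416 403 395 391 395 387 369 364 340 334]
 [414 403 394 387 393 378 370 349 336 327]
 [408 397 391 386 395 377 372 345 334 328]
 [409 400 397 384 385 376 363 347 330 327]
 [407 405 404 413 438 410 383 351 330 315]
 [451 502 565 592 622 622 590 514 459 383]
 [596 605 610 616 622 617 615 610 621 612]
 [602 602 607 614 619 611 601 608 614 614]
 [601 609 615 614 610 606 607 602 611 605]
 [601 614 620 612 609 599 609 614 607 600]
 [609 613 612 607 602 607 610 608 598 597]
 [616 624 614 598 604 608 609 605 608 606]
 [618 614 569 459 452 475 521 537 605 604]
 [479 445 328 333 312 292 267 265 379 533]]
w8 295.68609581091715 [[415 403 393 378 380 370 358 343 340 317]
 [404 387 387 385 386 375 367 344 329 316]
 [413 422 445 502 572 517 439 375 355 325]
 [567 596 610 619 620 631 617 599 576 491]
 [594 600 613 619 618 614 605 611 615 625]
 [593 600 610 616 615 605 606 610 612 610]
 [600 607 617 611 609 600 607 613 605 604]
 [607 617 626 617 613 614 609 605 597 600]
 [613 627 615 598 601 609 612 606 613 610]
 [608 616 538 287 298 346 455 489 600 617]
 [271 169 216 289 313 279 207 198 304 501]
 [258 375 358 337 323 311 282 266 223 144]
 [371 372 356 345 314 308 293 272 237 218]
 [368 363 345 334 318 307 290 273 251 223]]
w9 299.27401855560385 [[405 395 415 468 533 500 415 369 329 320]
 [511 568 593 615 631 631 624 586 512 468]
 [597 601 607 615 620 617 612 607 622 623]
 [594 604 607 615 610 602 603 610 612 606]
 [599 612 619 619 611 600 610 612 604 602]
 [605 614 615 612 605 606 608 609 608 603]
 [614 622 623 619 612 615 623 610 601 598]
 [631 618 618 616 583 508 614 607 601 617]
 [563 238  89   0   0   0  34 168 407 614]
 [  1   7  44  53  67  47  44   9   0 108]
 [ 69 138 221 246 279 262 221 111  59  11]
 [290 382 375 355 331 313 303 280 241 127]
 [383 371 366 343 318 303 287 280 254 234]
 [383 368 362 338 325 300 289 267 251 230]]
```

Run:
```python
from h import *
np.set_printoptions(precision=2,suppress=True)
c=cap('wrist','w10');o=robot.get_obs();print(o['eef_pos'],o['tcp_rot'],o['contact_force'],o['gripper_width'],o['time_s'])
L=lambda n: cv2.cvtColor(np.load(f'pics/{n}.npz')['image'],cv2.COLOR_RGB2GRAY).astype(np.float32)
ref=L('w9')
for n in('w6','w7','w8','w10'):
    b=L(n)
    for nm,(r0,r1,c0,c1) in dict(bar=(238,262,234,272),knobtop=(262,320,226,276),finger=(255,330,180,222)).items():
        t=cv2.resize(ref[r0:r1,c0:c1],None,fx=8,fy=8,interpolation=cv2.INTER_CUBIC)
        s=cv2.resize(b[r0-8:r1+8,c0-8:c1+8],None,fx=8,fy=8,interpolation=cv2.INTER_CUBIC)
        m=cv2.matchTemplate(s,t,cv2.TM_CCOEFF_NORMED);_,v,_,l=cv2.minMaxLoc(m);print(n,nm,v,np.array(l)/8-8)
```

```text
[645.64  95.2  156.93] [ 1.  0. -0.  0.] [ -5.29  -2.23 -10.61] 0.2612313735136241 11.75
w6 bar 0.8593782782554626 [-0.12  0.38]
w6 knobtop 0.9877221584320068 [-0.12  0.12]
w6 finger 0.8133826851844788 [0. 0.]
w7 bar 0.9502294063568115 [-0.12 -0.12]
w7 knobtop 0.9660744071006775 [-0.12 -0.12]
w7 finger 0.9280168414115906 [-1.    0.12]
w8 bar 0.9795311689376831 [0. 0.]
w8 knobtop 0.9859760403633118 [0.   0.12]
w8 finger 0.9764705896377563 [-0.5   0.12]
w10 bar 0.9988014698028564 [0. 0.]
w10 knobtop 0.992786169052124 [0. 0.]
w10 finger 0.9991764426231384 [0. 0.]
```

```bash
python3 -m inch '0 0 0 0 10; 0 0 0 0 10; 0 0 0 0 10'
python3 - <<'E'
from h import *
cap('scene','s11')
a=cv2.imread('pics/s11.png')[110:310,90:370];cv2.imwrite('pics/s11z.png',cv2.resize(a,None,fx=2.8,fy=2.8,interpolation=cv2.INTER_CUBIC))
E
```

```text
time_s: 12.05
eef_pos: [645.6, 95.2, 156.9]
tcp_rot: [1.0, 0.0, -0.001, 0.0]
contact_force: [-4.5, -3.3, -11.3]
gripper_width: 0.263
```

View pics/s11z.png

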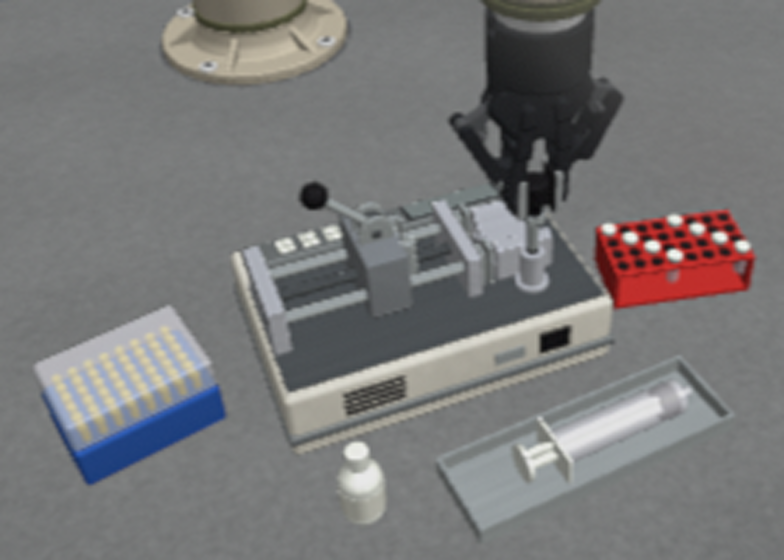

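The lever ball at (314,195) leans to -y. The clamp is held up in the gripper at (540,190), with the post showing above the bushing. The bystanders have not moved.

Run:
```python
from plant import robot
print(robot.finish_job())
```

```text
the job is handed in; nothing more can be done
None
```

Both steps are done in the order asked, and I handed the job in at about 12 s of the 42 s allowed. The gripper is still holding the clamp up.

- **Lever:** I pushed the ball over with closed fingers until the force rose to 12 N with almost no further movement, so it is at its stop. After backing off, the top camera showed the ball at pixel (315.7, 200.3). The position predicted for the stop was (315.4, 200.6).
- **Clamp:** I gripped the knob across pump y and raised it 30.6 mm by the arm's reading. Slip in the grip was under about 0.5 mm, judged from the wrist pictures. The wrist camera shows the whole dark ring just clear of the bushing, with no bright post visible below it. The lift held steady over the last 0.4 s, with about 11 N of spring pull on the gripper.
- **Bystanders:** The rack, tip box, bottle and tray look unmoved in the last scene picture.

**Small disagreements:**
- The raw depth readings of the heights came out about 5 mm high.
- The knob's measured height came out at 147 to 151 mm, against 144 mm in the text.
- The gripper read about 22.5 mm open on the 25 mm knob.
- About 5 N of sideways force remains on the grip.

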